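# Pack the stone and start the clamp screw

## Task

Slide the wooden packing piece from the near side into the gap between the clamp's strap and the stone until its upright handle meets the strap, and leave it lying there on the stone. Then start the clamp screw: turn its crank backward (anticlockwise seen from above) until you feel the screw drop into its thread, then turn it forward just one full turn. Finish while still holding the crank's grip there, with the stone in place and the other things on the bench left alone.

Things in the scene. Friction and masses are not known exactly. Their poses are not given: they have to be found in the camera images.
- clamp: Steel strap clamp fixed to the bench. Origin: centre of the underside of its base plate (150 x 290 x 12 mm); z up; its -x side, turned roughly to the robot, is the near side. The strap is a flat bar along y, 36 mm wide (x -18 to +18), y -112 to +130 mm, underside 68 and top 82 mm above the bench; heel post at y +115 (nut top 98 mm high). The screw stands upright at y -85, x 0.
- gap_mouth (a point): Mouth of the gap for the packing: on the near edge of the strap (clamp x -18 mm), midway along the stone (clamp y +30 mm), at the height of the stone's top (57 mm above the bench). Axes as the clamp's. The gap reaches 11 mm up from here to the strap's underside; the packing goes in along +x.
- stone: Pale limestone block 100 x 70 x 45 mm (x, y, z), 0.6 to 1.2 kg, lying loose on the base plate under the strap; its flat top is 57 mm above the bench and reaches about 32 mm beyond the strap on either side. Origin: centre of its underside.
- packing: Wooden L, about 50 g, standing on its tongue: tongue 62 mm long (x 0 to 62), 26 wide (y), 5 thick (z 0 to 5); upright handle at its tail, 12 thick (x -12 to 0), 26 wide, 62 tall. Origin: middle of the underside at the handle's front face, which meets the strap; x points to the tongue's tip. Pick the handle from above across its 26 mm; tips 32 mm or more above its underside clear the strap.
- screw (a joint): Turn of the clamp screw and its crank, rad; grows as it turns forward (clockwise from above, screwing in), falls as it turns backward. At 0 the crank arm points along the clamp's -y. Right-hand thread, 6 mm a turn. Turns easily (about 0.05 N m) and stays where left.
- screw_depth (a joint): How far the screw has sunk, m; 0: standing on the very start of the thread. Only its weight (0.6 kg) carries it. At first it stands on the thread's first run, up to 2 mm down. Turned backward it climbs that run; where the run ends it drops 6 mm onto the turn below. A hard grip hides the drop; fingers left a few mm open round the grip let it fall. Forward it sinks 6 mm a turn.
- screw_axis (a point): On the screw's axis at the top of the threaded boss (diameter 50 mm), 38 mm above the bench; fixed to the clamp, axes as the clamp's. Engaged, the screw has 1.5 mm of up and down play in the thread.
- grip_mid (a point): Middle of the crank's grip: an upright black sleeve, diameter 20 mm, 43 mm tall, spinning freely on its pin 60 mm out from the screw's axis. At screw_depth 0 this point is 153.5 mm above the bench, the sleeve spans 132 to 175 mm and the crank arm under it tops out at 130 mm; all sink with the screw. At the start the crank points away from the stone.
- crystal: Faceted glass crystal, 48 mm across, 34 mm tall; a bystander.
- cap_a: Black cap, diameter 32 mm, 14 mm tall, lying on the clamp's base plate; a bystander.
- cap_b: Black cap, diameter 32 mm, 14 mm tall, on the bench; a bystander.
- slate: Dark slate block 64 x 36 x 22 mm on the bench; a bystander.
- rock: Rough tan stone about 100 x 70 x 50 mm; a bystander.
- stick: Wooden modelling stick about 200 mm long, 12 mm high, on the bench; a bystander.
- brush: Flat brush about 190 mm long, 11 mm high, lying at the far side; a bystander.
- crank_grip: The crank's grip sleeve itself (see grip_mid). Origin: centre of its lower end; its x and y axes spin with it and mean nothing.
There are look-alikes about, which are no part of the job. What is meant by the packing is not green, and is the larger of those in its own colour.

How it is judged:
By the outcome, as a careful person would: the job done as asked, in the order asked, and still so for the second after the job is handed in, while the arm keeps its last pose, push and grip.
It also fails if it takes over 72 s, if anything falls off the work surface, if the arm or the gripper's body presses on something with over 40 N, if the wrist force passes 120 N, or if a joint passes its speed limit or range.

## Robot

A 6-joint arm with a two-finger parallel gripper is mounted at the origin on the work surface. World frame = base frame: x ahead of the robot, y to its left, z up, the work surface at z = 0. Lengths are in m, angles in rad, forces in N, time in s.
With the tool pointing down it reaches from about 0.4 to 0.825 m from the base axis. Payload 7 kg.
Tool frame: the origin (TCP) lies midway between the tips of the shut fingers; the grasp point (between the pads) lies hold_point_z behind it (hold_point_z is the distance from the TCP to the grasp point, in m); z points along the fingers, y is the line along which they close (so a half turn about z gives the same grasp; the last joint's range is limited). The gripper opens to 88 mm and grips with 3 to 60 N. Pads are 19 mm wide; open, the fingers measure 130 mm over their backs; the gripper's body (78 mm by 193 mm) begins 47 mm behind the grasp point.
Start: joints at [-1.06, 0.359, 0.012, 0, -1.224, -0.288], TCP at [0.149, -0.658, 0.204] pointing down, gripper open.
Joint ranges: [-3.07, 3.07], [-1.43, 2.12], [-1.02, 1.25], [-3.03, 1.67], [-3.05, -0], [-3.03, 3.03]. Speed limits (rad/s): [2.39, 2.39, 3.01, 3.14, 3.14, 3.14].

## Interface

Orientations are given as [roll, pitch, yaw] about the fixed x, y, z axes, in that order (R = Rz(yaw) Ry(pitch) Rx(roll)).
In Python, from station import * gives the robot as it stands.
- The arm moves only by the tool apply_moves, never from a script. Its argument "steps" is a list of rows, each an object with "translation": the shift along the world's x, y, z scaled (see below), a list of three; "rotation": the turn, a rotation vector about the world's x, y, z scaled (see below), a list of three. A call has exactly 10 rows; each row is the pose to reach, as a shift and turn from the pose commanded when the call began; what a row does not reach only later rows make up. The controller multiplies each number of a shift by 250 mm and each number of a turn by 30 degrees. A row lasts 1/12 s, in which the tool goes at most 41.7 mm and 7.16 degrees, less where a joint would pass 70% of its speed; a pose out of reach is approached as far as the arm can. A call with a number of a shift or a turn outside -1 to 1 is refused whole. A call with a gripper value outside its range is refused whole. "jaw" is the closure, from -1 (fully open) to 1 (shut), so that 0 is half open, set as the call begins (left out, the last holds). The fingers move at their own pace and stop on an object; "newtons" is the grip in N (left out, the last holds). Time passes only in rows, so rows that repeat a pose let the fingers close, or fill a call up. It gives the time, the measured TCP pose, the force, the opening and the grip force at its end, in the units of the state.
- get_state(): the state, without advancing time (a new reading comes with each control period).
- grab_frame(name): name is "side" or "top" or "wrist"; returns the picture (480x640x3 uint8, blue, green, red); there is no depth.
- camera_model(name): a dict with "fx", "fy", "cx", "cy" (pixels), "k1" (the pictures are not rectified: a ray, as slopes to the right and down, at radius r is drawn at 1 + k1 r^2 times it, then the intrinsics apply), "xyz" and "rotation" of the camera in the world. Camera axes: x right, y down, z forward; pixel columns grow to the right and rows downward; lengths in m; the calibration is good to about 2 mm. A picture is of the moment at which its call begins: read the wrist's pose just before it. camera_model takes no time and is no camera call; for the wrist camera it gives the pose at the moment of the call.
- job_done(): hands the job in; it is judged then, once.
The state is a dict: "t": time; "q": joint angles; "qd": joint speeds; "joint_efforts": joint torques, N m; "eef_pos": TCP position; "ee_rot": TCP orientation; "force": force on the tool from outside, world axes, zero at the start; "moment": the same for the moment, N m; "width": finger opening in m; "gripper_force": force on a finger pad.
Only numpy, scipy, OpenCV 4.12 (cv2) and the standard library are available. Lean on these libraries where they do the work, as an engineer would, in place of code of your own. Each camera call takes 0.05 s, during which the arm holds its last target. There are 200 camera calls.

## Working session

There is one attempt and no reset: what is moved stays moved. The work goes in short steps, Python scripts to look and compute and a tool call to move; the robot and the scene stay as the last step left them, time stands still between calls to the robot, and variables do not carry over. Pictures are saved under pics/ and viewed, at most 10 in all, crops included, and the job is handed in when it is done.

Besides the shell and the picture viewer there is one more tool, called by a JSON object that holds its "op" and its "data". apply_moves: Moves the arm, as the interface text tells. Shifts and turns lie within -1 to 1; 1 stands for 250 mm of shift or 30 degrees of turn. Its arguments: {"type":"object","properties":{"steps":{"type":"array"},"jaw":{"type":"number"},"newtons":{"type":"number"}},"required":["steps"]}

```bash
mkdir -p pics
cat > h.py <<'E'
from station import *
import numpy as np, cv2
from scipy.spatial.transform import Rotation as R
def cam(n):
    m=camera_model(n); Rm=np.array(m["rotation"],float)
    if Rm.shape!=(3,3): Rm=R.from_euler('xyz',Rm).as_matrix()
    return m,Rm,np.array(m["xyz"],float)
def ray(c,u,v):
    m,Rm,o=c; d=np.array([(u-m["cx"])/m["fx"],(v-m["cy"])/m["fy"]]); s=d.copy()
    for _ in range(20): s=d/(1+m["k1"]*(s@s))
    return o,Rm@np.array([*s,1.])
def onz(c,u,v,z):
    o,d=ray(c,u,v); return o+d*(z-o[2])/d[2]
def proj(c,p):
    m,Rm,o=c; q=Rm.T@(np.array(p)-o); s=q[:2]/q[2]; s=s*(1+m["k1"]*(s@s))
    return np.array([m["fx"]*s[0]+m["cx"],m["fy"]*s[1]+m["cy"]])
E
python3 - <<'E'
from h import *
print(get_state())
for n in("top","side"):
    f=grab_frame(n); cv2.imwrite(f"pics/{n}0.png",f); print(n,camera_model(n))
print(camera_model("wrist"))
E
```

```text
{'t': 0.0, 'q': array([-1.05989764e+00,  3.59421467e-01,  1.10347967e-02, -3.47490667e-04,
       -1.22408366e+00, -2.88117948e-01]), 'qd': array([-0.00230142,  0.00144478, -0.00030136, -0.00124223,  0.00134449,
       -0.00065474]), 'joint_efforts': array([-2.35414765e-03, -5.82719207e+01,  2.93051201e+01,  6.99707866e+00,
        7.05183222e-03, -1.63949671e-04]), 'eef_pos': array([ 0.14899681, -0.65780196,  0.20289036]), 'ee_rot': array([ 3.13989482e+00, -1.62519020e-04, -2.91893013e+00]), 'force': array([0.35842406, 0.44241912, 0.22509279]), 'moment': array([-0.06120213, -0.01062204,  0.00453505]), 'gripper_force': 0.0, 'width': 0.08768157872580766}
top {'fx': 433.755846271815, 'fy': 433.755846271815, 'cx': 318.031380173934, 'cy': 235.83183816008557, 'k1': -0.005774652183056621, 'xyz': array([ 0.41237143, -0.03630829,  1.08045561]), 'rotation': array([-2.95962842, -0.01094989, -1.59410727])}
side {'fx': 530.1770277399715, 'fy': 530.1770277399715, 'cx': 323.47996471013283, 'cy': 232.4237994840958, 'k1': -0.14898135691467454, 'xyz': array([-0.08548315,  0.5822835 ,  1.09671885]), 'rotation': array([-2.38556568, -0.0115057 , -2.30194626])}
{'fx': 364.67621904181055, 'fy': 364.67621904181055, 'cx': 319.7394714539824, 'cy': 245.65894123934848, 'k1': 0.01448320655270281, 'xyz': array([ 0.07086074, -0.67581052,  0.38236225]), 'rotation': array([ 2.84044663e+00, -1.68769129e-03,  1.79157059e+00])}
```

View pics/top0.png

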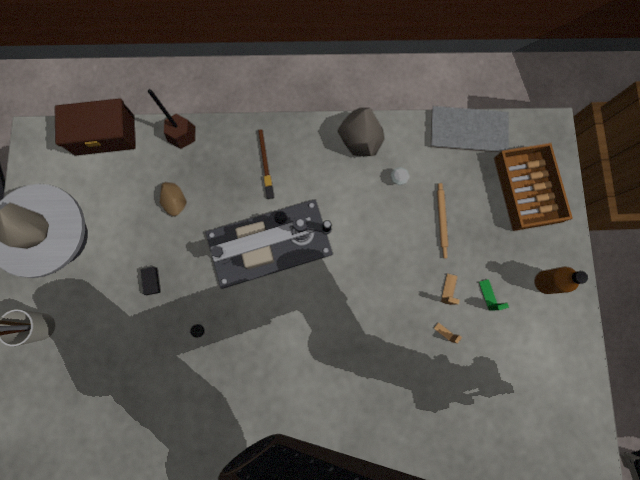

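View pics/side0.png

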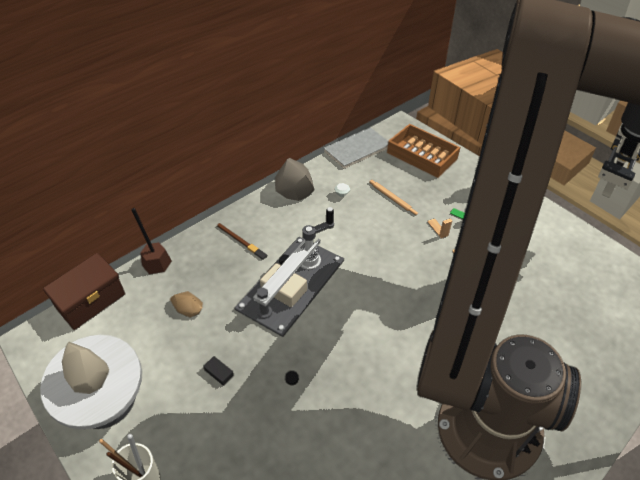

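Run:
```python
from h import *
f=cv2.imread("pics/top0.png")
a=cv2.resize(f[190:300,190:350],(800,550),interpolation=cv2.INTER_CUBIC)
cv2.imwrite("pics/c1.png",a)
b=cv2.resize(f[260:350,420:520],(660,594),interpolation=cv2.INTER_CUBIC)
cv2.imwrite("pics/c2.png",b)
hsv=cv2.cvtColor(f,cv2.COLOR_BGR2HSV)
m=cv2.inRange(hsv,(8,110,90),(22,255,255)); m[:265]=0;m[350:]=0;m[:,:425]=0;m[:,475:]=0
cs,_=cv2.findContours(m,0,2); c=cam("top")
for k in cs:
    if cv2.contourArea(k)>20:
        bx=cv2.boxPoints(cv2.minAreaRect(k)); print(cv2.contourArea(k),bx.round(1).tolist(),[onz(c,*p,0.005)[:2].round(4).tolist() for p in bx])
for p in[(205,233),(318,201),(332,256),(219,287)]: print(onz(c,*p,.012).round(4))
```

```text
102.0 [[433.6000061035156, 327.79998779296875], [437.70001220703125, 322.5], [452.70001220703125, 334.20001220703125], [448.6000061035156, 339.5]] [[0.3763, -0.3288], [0.3886, -0.3397], [0.3599, -0.3743], [0.3477, -0.3633]]
216.0 [[441.1000061035156, 300.20001220703125], [446.70001220703125, 274.29998779296875], [463.0, 277.79998779296875], [457.3999938964844, 303.70001220703125]] [[0.4422, -0.352], [0.5058, -0.3707], [0.4962, -0.4108], [0.4328, -0.3917]]
[0.6219 0.2299 0.012 ]
[ 0.6987 -0.0546  0.012 ]
[ 0.557  -0.0861  0.012 ]
[0.4866 0.1926 0.012 ]
```

View pics/c1.png

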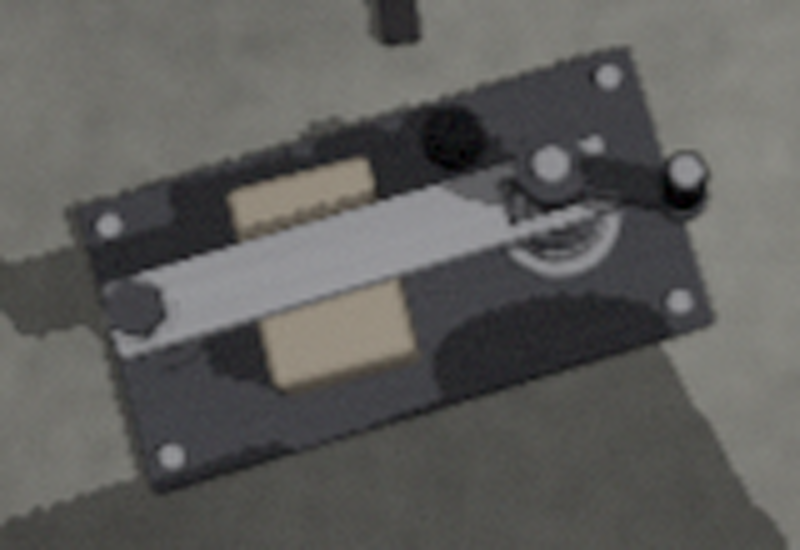

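View pics/c2.png

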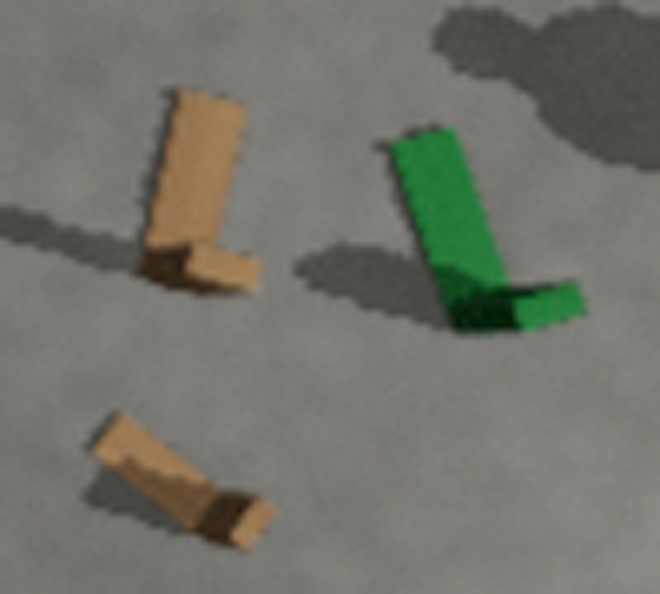

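The top view shows the clamp around (268,243) with its bolts clear. The brown packing to use is the larger one at about (450,290), with a smaller twin at (447,332) and a green one at (492,295). The crank points away from the stone.

Run:
```python
from h import *
import station
print([n for n in dir(station) if not n.startswith('_')], getattr(station,'hold_point_z',None))
c=cam("top")
B=[onz(c,190+x/5,190+y/5,.016)[:2] for x,y in[(109,224),(608,76),(680,301),(172,457)]]
print("bolts",np.round(B,4).tolist(),"ctr",np.mean(B,0).round(4))
for a,b in((1,0),(2,3)): d=B[a]-B[b]; d=B[b]-B[a]; print("yaw",np.degrees(np.arctan2(d[1],d[0]))-90,np.linalg.norm(d))
for a,b in((3,0),(2,1)): d=B[b]-B[a]; print("yaw",np.degrees(np.arctan2(d[1],d[0])),np.linalg.norm(d))
P=lambda x,y,z:onz(c,420+x/6.6,260+y/6.6,z)[:2].round(4)
print("tongue",P(180,91,.005),P(246,104,.005),P(148,245,.005))
print("handle top",[P(x,y,.062).tolist() for x,y in((198,243),(262,265),(257,293),(190,278))])
print("grip top",onz(c,190+686/5,190+168/5,.174))
```

```text
['Unreachable', 'camera_model', 'get_state', 'grab_frame', 'hold_point_z', 'job_done'] 0.0188
bolts [[0.6162, 0.2119], [0.687, -0.0381], [0.5713, -0.0714], [0.4996, 0.1788]] ctr [0.5935 0.0703]
yaw 15.81168682664513 0.25988354399906255
yaw 15.973755182166059 0.2603242808857784
yaw 15.863817022619974 0.12115540366182684
yaw 16.073342625872325 0.1204202500539121
tongue [ 0.507  -0.3723] [ 0.5015 -0.3969] [ 0.4497 -0.3559]
handle top [[0.4481, -0.3567], [0.4398, -0.3789], [0.4301, -0.3763], [0.4359, -0.353]]
grip top [ 0.60504098 -0.07032523  0.174     ]
```

{"op": "apply_moves", "data": {"steps": [{"translation":[0.08,0.08,0],"rotation":[0,0,-0.08]},{"translation":[0.18,0.18,0],"rotation":[0,0,-0.18]},{"translation":[0.28,0.28,0],"rotation":[0,0,-0.28]},{"translation":[0.38,0.38,0],"rotation":[0,0,-0.38]},{"translation":[0.48,0.48,0],"rotation":[0,0,-0.48]},{"translation":[0.58,0.58,0],"rotation":[0,0,-0.58]},{"translation":[0.68,0.68,0],"rotation":[0,0,-0.68]},{"translation":[0.78,0.78,0],"rotation":[0,0,-0.78]},{"translation":[0.86,0.86,0],"rotation":[0,0,-0.88]},{"translation":[0.9,0.9,0],"rotation":[0,0,-0.945]}], "jaw": -1}}

```text
t: 0.93
eef_pos: [0.376, -0.431, 0.2037]
ee_rot: [3.141, 0.0, 2.869]
force: [-0.2, 0.2, -0.0]
width: 0.0875
gripper_force: 0.0
```

Run:
```python
from h import *
s=get_state(); print(s['t'],s['eef_pos'],s['ee_rot'],s['q'],s['force'])
c=cam("wrist"); f=grab_frame("wrist"); cv2.imwrite("pics/w1.png",f)
t=(0.4385,-.3662,.062); print("handle top px",proj(c,t)," tip",proj(c,(.5043,-.3846,.005)))
hsv=cv2.cvtColor(f,cv2.COLOR_BGR2HSV); m=cv2.inRange(hsv,(8,90,60),(22,255,255))
for k in cv2.findContours(m,0,2)[0]:
    if cv2.contourArea(k)>200: print(cv2.contourArea(k),cv2.approxPolyDP(k,4,True)[:,0].tolist())
```

```text
0.9333 [ 0.37595588 -0.43096577  0.20369001] [3.14111333e+00 3.62665080e-05 2.86866929e+00] [-5.11819280e-01  1.90372323e-01 -2.20131493e-01 -5.17251892e-04
 -1.16037075e+00 -1.33169400e+00] [-0.23071122  0.15943063 -0.04420051]
handle top px [403.91530536 269.15875989]  tip [388.95812246 307.1918941 ]
1916.0 [[456, 407], [432, 407], [424, 373], [412, 371], [416, 407], [288, 407], [286, 418], [413, 418], [414, 410], [422, 415], [420, 411], [428, 413], [432, 407]]
239.5 [[517, 329], [526, 355], [525, 376], [517, 386], [524, 386], [530, 355]]
367.0 [[123, 328], [109, 360], [116, 386], [126, 386], [115, 372]]
1233.5 [[381, 247], [377, 305], [397, 306], [400, 276], [415, 274], [416, 264], [405, 258], [399, 262], [401, 255], [391, 261]]
855.5 [[365, 165], [359, 178], [363, 185], [404, 198], [409, 183]]
```

View pics/w1.png

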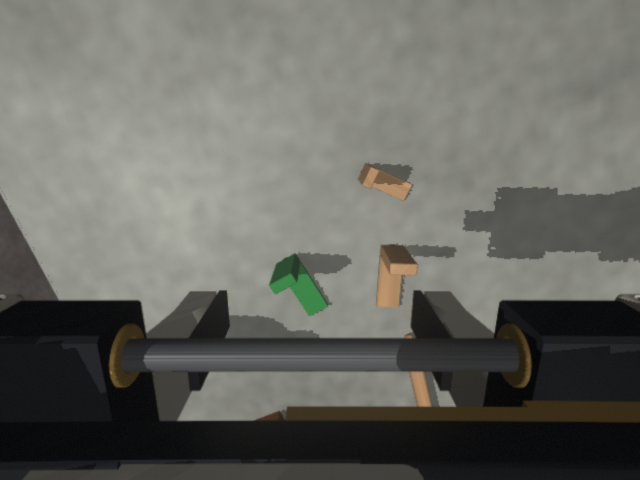

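The wrist view puts the packing's handle top at about (403,268) and its tongue tip at (388,306). Both match the top-view estimate, so I'll go to it.

{"op": "apply_moves", "data": {"steps": [{"translation":[0.08,0.08,0],"rotation":[0,0,0]},{"translation":[0.17,0.18,0],"rotation":[0,0,0]},{"translation":[0.24,0.25,0],"rotation":[0,0,0]},{"translation":[0.25,0.26,-0.08],"rotation":[0,0,0]},{"translation":[0.25,0.26,-0.2],"rotation":[0,0,0]},{"translation":[0.25,0.26,-0.33],"rotation":[0,0,0]},{"translation":[0.25,0.26,-0.46],"rotation":[0,0,0]},{"translation":[0.25,0.26,-0.57],"rotation":[0,0,0]},{"translation":[0.25,0.26,-0.64],"rotation":[0,0,0]},{"translation":[0.25,0.26,-0.67],"rotation":[0,0,0]}]}}

```text
t: 1.82
eef_pos: [0.4344, -0.3674, 0.0331]
ee_rot: [3.141, -0.005, 2.869]
force: [-0.1, 0.6, 0.6]
width: 0.0875
gripper_force: 0.0
```

{"op": "apply_moves", "data": {"steps": [{"translation":[0,0,0],"rotation":[0,0,0]},{"translation":[0,0,0],"rotation":[0,0,0]},{"translation":[0,0,0],"rotation":[0,0,0]},{"translation":[0,0,0],"rotation":[0,0,0]},{"translation":[0,0,0],"rotation":[0,0,0]},{"translation":[0,0,0],"rotation":[0,0,0]},{"translation":[0,0,0],"rotation":[0,0,0]},{"translation":[0,0,0],"rotation":[0,0,0]},{"translation":[0,0,0],"rotation":[0,0,0]},{"translation":[0,0,0],"rotation":[0,0,0]}], "jaw": 1, "newtons": 12}}

```text
t: 2.65
eef_pos: [0.4366, -0.3683, 0.0364]
ee_rot: [3.142, 0.0, 2.87]
force: [-0.1, 0.2, 1.0]
width: 0.0267
gripper_force: 0.1
```

{"op": "apply_moves", "data": {"steps": [{"translation":[0,0,0],"rotation":[0,0,0]},{"translation":[0,0,0],"rotation":[0,0,0]},{"translation":[0,0,0],"rotation":[0,0,0]},{"translation":[0,0,0.04],"rotation":[0,0,0]},{"translation":[0,0,0.1],"rotation":[0,0,0]},{"translation":[0,0,0.2],"rotation":[0,0,0]},{"translation":[0,0,0.3],"rotation":[0,0,0]},{"translation":[0,0,0.4],"rotation":[0,0,0]},{"translation":[0,0,0.48],"rotation":[0,0,0]},{"translation":[0,0,0.5],"rotation":[0,0,0]}]}}

```text
t: 3.48
eef_pos: [0.4382, -0.3693, 0.166]
ee_rot: [-3.14, 0.006, 2.87]
force: [0.2, -0.1, -1.1]
width: 0.0256
gripper_force: 12.0
```

{"op": "apply_moves", "data": {"steps": [{"translation":[0,0.06,0],"rotation":[0,0,0.05]},{"translation":[0,0.16,0],"rotation":[0,0,0.15]},{"translation":[0,0.27,0],"rotation":[0,0,0.27]},{"translation":[0,0.38,0],"rotation":[0,0,0.38]},{"translation":[0.01,0.49,0],"rotation":[0,0,0.5]},{"translation":[0.02,0.6,0],"rotation":[0,0,0.62]},{"translation":[0.03,0.71,0],"rotation":[0,0,0.75]},{"translation":[0.04,0.82,0],"rotation":[0,0,0.86]},{"translation":[0.05,0.92,0],"rotation":[0,0,0.96]},{"translation":[0.06,1.0,0],"rotation":[0,0,1.0]}]}}

```text
t: 4.32
eef_pos: [0.4513, -0.1167, 0.1616]
ee_rot: [3.141, 0.0, -2.886]
force: [-0.4, -0.8, -0.6]
width: 0.0255
gripper_force: 12.0
```

{"op": "apply_moves", "data": {"steps": [{"translation":[0.02,0.08,0],"rotation":[0,0,0.01]},{"translation":[0.04,0.18,0],"rotation":[0,0,0.02]},{"translation":[0.06,0.3,0],"rotation":[0,0,0.03]},{"translation":[0.08,0.42,0],"rotation":[0,0,0.04]},{"translation":[0.1,0.54,0],"rotation":[0,0,0.05]},{"translation":[0.12,0.64,0],"rotation":[0,0,0.05]},{"translation":[0.13,0.71,0],"rotation":[0,0,0.05]},{"translation":[0.14,0.75,0],"rotation":[0,0,0.05]},{"translation":[0.14,0.76,0],"rotation":[0,0,0.05]},{"translation":[0.14,0.76,0],"rotation":[0,0,0.05]}]}}

```text
t: 5.15
eef_pos: [0.4864, 0.0719, 0.1612]
ee_rot: [-3.142, -0.001, -2.863]
force: [0.0, -1.3, -0.4]
width: 0.0255
gripper_force: 12.0
```

Run:
```python
from h import *
s=get_state(); print(s['t'],s['eef_pos'],s['ee_rot'],s['width'],s['gripper_force'])
f=grab_frame("top"); c=cam("top"); w=grab_frame("wrist"); cw=cam("wrist"); sd=grab_frame("side")
np.save("w2.npy",w)
a=cv2.resize(f[180:310,190:350],(640,520),interpolation=cv2.INTER_CUBIC)
cv2.imwrite("pics/t2.png",a)
cv2.imwrite("pics/w2.png",w);cv2.imwrite("pics/s2.png",sd[200:360,200:400])
x=np.hstack([cv2.resize(w,(480,360)),cv2.resize(sd[220:340,230:337],(320,360))]); cv2.imwrite("pics/m2.png",x)
p=s['eef_pos']; ex=np.array([np.cos(s['ee_rot'][2]),np.sin(s['ee_rot'][2]),0])
for n,cc in(("top",c),("wrist",cw)):print(n,"tip expected",proj(cc,p-ex*.068+[0,0,-.031]))
```

```text
5.15 [0.48639188 0.07185444 0.16123429] [-3.14150838e+00 -5.92123795e-04 -2.86294594e+00] 0.02549394647633348 11.991014291211286
top tip expected [254.41937704 252.82864467]
wrist tip expected [321.4534455 364.1849942]
```

View pics/m2.png

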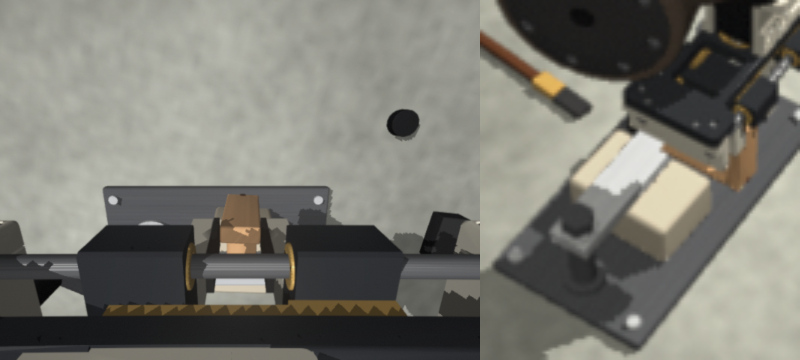

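The wrist view shows the handle upright between the pads, with the two near bolts at full-resolution pixels (151,267) and (424,267). The side view shows the tongue above and in front of the stone. I'll check the alignment from the bolts.

Run:
```python
from h import *
w=cv2.imread("pics/w2.png"); cw=cam("wrist"); g=cv2.cvtColor(w,cv2.COLOR_BGR2GRAY)
C=np.array([.5935,.0703]); th=np.radians(15.93); M=np.array([[np.cos(th),np.sin(th)],[-np.sin(th),np.cos(th)]])
for u,v in((151,267),(424,267)):
    s=g[v-9:v+10,u-9:u+10]; ys,xs=np.nonzero(s>150); q=(u-9+xs.mean(),v-9+ys.mean())
    p=onz(cw,*q,.016); print(q,len(xs),p.round(4),(M@(p[:2]-C)).round(4))
hsv=cv2.cvtColor(w,cv2.COLOR_BGR2HSV); m=cv2.inRange(hsv,(6,90,60),(22,255,255)); m[350:]=0;m[:,:270]=0;m[:,370:]=0
k=max(cv2.findContours(m,0,2)[0],key=cv2.contourArea); print(cv2.approxPolyDP(k,3,True)[:,0].tolist())
s=get_state();p=s['eef_pos']; R3=np.array([[np.cos(th),-np.sin(th),0],[np.sin(th),np.cos(th),0],[0,0,1]])
for d in((-.006,-.013,.0256),(-.006,.013,.0256),(.006,.013,.0256),(.006,-.013,.0256),(-.006,-.013,-.0364),(-.006,.013,-.0364)): print(d,proj(cw,p+R3@np.array(d)).round(1))
```

```text
(np.float64(150.20754716981133), np.float64(266.7169811320755)) 106 [ 0.5698 -0.0724  0.016 ] [-0.0619 -0.1307]
(np.float64(423.91509433962267), np.float64(266.6792452830189)) 106 [0.4994 0.177  0.016 ] [-0.0612  0.1285]
[[305, 260], [293, 303], [293, 321], [303, 324], [303, 337], [340, 337], [340, 326], [347, 321], [343, 263]]
(-0.006, -0.013, 0.0256) [291.9 300.3]
(-0.006, 0.013, 0.0256) [348.  300.1]
(0.006, 0.013, 0.0256) [347.5 323.3]
(0.006, -0.013, 0.0256) [292.5 323.4]
(-0.006, -0.013, -0.0364) [299.1 256.7]
(-0.006, 0.013, -0.0364) [340.7 256.6]
```

{"op": "apply_moves", "data": {"steps": [{"translation":[0,0,-0.06],"rotation":[0,0,0]},{"translation":[0,0,-0.15],"rotation":[0,0,0]},{"translation":[0,0,-0.22],"rotation":[0,0,0]},{"translation":[0,0,-0.25],"rotation":[0,0,0]},{"translation":[0,0,-0.26],"rotation":[0,0,0]},{"translation":[0,0,-0.26],"rotation":[0,0,0]},{"translation":[0,0,-0.26],"rotation":[0,0,0]},{"translation":[0.02,0.006,-0.26],"rotation":[0,0,0]},{"translation":[0.05,0.014,-0.26],"rotation":[0,0,0]},{"translation":[0.06,0.017,-0.26],"rotation":[0,0,0]}]}}

```text
t: 6.13
eef_pos: [0.5035, 0.0767, 0.0972]
ee_rot: [3.141, 0.002, -2.863]
force: [1.0, -0.2, -0.3]
width: 0.0255
gripper_force: 12.0
```

{"op": "apply_moves", "data": {"steps": [{"translation":[0.02,0.006,0],"rotation":[0,0,0]},{"translation":[0.05,0.014,0],"rotation":[0,0,0]},{"translation":[0.08,0.023,0],"rotation":[0,0,0]},{"translation":[0.11,0.031,0],"rotation":[0,0,0]},{"translation":[0.14,0.04,0],"rotation":[0,0,0]},{"translation":[0.17,0.049,0],"rotation":[0,0,0]},{"translation":[0.19,0.054,0],"rotation":[0,0,0]},{"translation":[0.2,0.057,0],"rotation":[0,0,0]},{"translation":[0.2,0.057,0],"rotation":[0,0,0]},{"translation":[0.2,0.057,0],"rotation":[0,0,0]}]}}

```text
t: 6.97
eef_pos: [0.5514, 0.0901, 0.0962]
ee_rot: [-3.142, -0.001, -2.864]
force: [0.6, -0.3, 0.1]
width: 0.0257
gripper_force: 12.0
```

{"op": "apply_moves", "data": {"steps": [{"translation":[0.008,0.002,0],"rotation":[0,0,0]},{"translation":[0.016,0.005,0],"rotation":[0,0,0]},{"translation":[0.022,0.006,0],"rotation":[0,0,0]},{"translation":[0.026,0.007,0],"rotation":[0,0,0]},{"translation":[0.03,0.009,0],"rotation":[0,0,0]},{"translation":[0.033,0.009,0],"rotation":[0,0,0]},{"translation":[0.036,0.01,0],"rotation":[0,0,0]},{"translation":[0.039,0.011,0],"rotation":[0,0,0]},{"translation":[0.039,0.011,0],"rotation":[0,0,0]},{"translation":[0.039,0.011,0],"rotation":[0,0,0]}]}}

```text
t: 7.8
eef_pos: [0.5609, 0.0928, 0.0963]
ee_rot: [-3.141, -0.001, -2.864]
force: [-2.7, -0.0, 2.0]
width: 0.0253
gripper_force: 12.0
```

Run:
```python
from h import *
s=get_state(); print(s['t'],s['eef_pos'],s['force'],s['moment'])
w=grab_frame("wrist"); cv2.imwrite("pics/w3.png",w); sd=grab_frame("side"); cv2.imwrite("pics/s3.png",sd)
x=np.hstack([cv2.resize(w[200:400,220:420],(400,400)),cv2.resize(sd[230:330,240:340],(400,400),interpolation=cv2.INTER_CUBIC)]); cv2.imwrite("pics/m3.png",x)
```

```text
7.8 [0.56094344 0.09276229 0.09628086] [-2.67387186 -0.00718887  2.00600004] [-0.16624598  0.9166365   0.02516781]
```

View pics/m3.png

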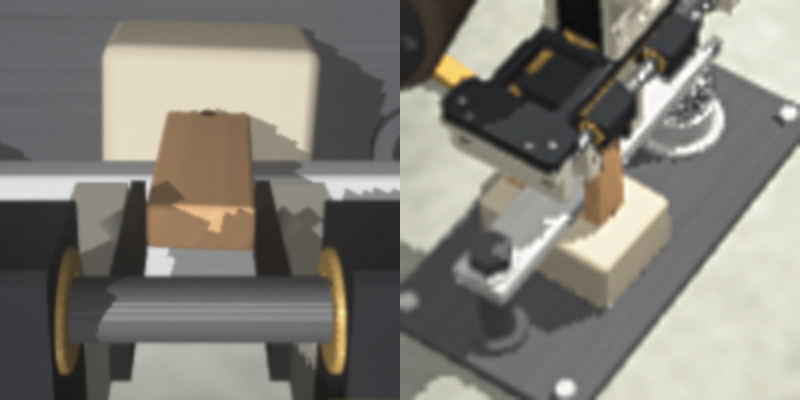

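{"op": "apply_moves", "data": {"steps": [{"translation":[0,0,-0.003],"rotation":[0,0,0]},{"translation":[0,0,-0.006],"rotation":[0,0,0]},{"translation":[0,0,-0.009],"rotation":[0,0,0]},{"translation":[0,0,-0.012],"rotation":[0,0,0]},{"translation":[0,0,-0.014],"rotation":[0,0,0]},{"translation":[0.002,0,-0.014],"rotation":[0,0,0]},{"translation":[0.004,0.001,-0.014],"rotation":[0,0,0]},{"translation":[0.004,0.001,-0.014],"rotation":[0,0,0]},{"translation":[0.004,0.001,-0.014],"rotation":[0,0,0]},{"translation":[0.004,0.001,-0.014],"rotation":[0,0,0]}]}}

```text
t: 8.73
eef_pos: [0.5598, 0.0921, 0.0932]
ee_rot: [-3.141, -0.004, -2.864]
force: [-13.3, -1.0, 12.2]
width: 0.026
gripper_force: 12.1
```

{"op": "apply_moves", "data": {"steps": [{"translation":[-0.003,-0.001,0.001],"rotation":[0,0,0]},{"translation":[-0.006,-0.002,0.002],"rotation":[0,0,0]},{"translation":[-0.006,-0.002,0.002],"rotation":[0,0,0]},{"translation":[-0.006,-0.002,0.002],"rotation":[0,0,0]},{"translation":[-0.006,-0.002,0.002],"rotation":[0,0,0]},{"translation":[-0.006,-0.002,0.002],"rotation":[0,0,0]},{"translation":[-0.006,-0.002,0.002],"rotation":[0,0,0]},{"translation":[-0.006,-0.002,0.002],"rotation":[0,0,0]},{"translation":[-0.006,-0.002,0.002],"rotation":[0,0,0]},{"translation":[-0.006,-0.002,0.002],"rotation":[0,0,0]}]}}

```text
t: 9.57
eef_pos: [0.5597, 0.0922, 0.0933]
ee_rot: [-3.141, -0.002, -2.864]
force: [-6.1, -0.7, 4.1]
width: 0.0256
gripper_force: 12.0
```

{"op": "apply_moves", "data": {"steps": [{"translation":[0,0,0],"rotation":[0,0,0]},{"translation":[0,0,0],"rotation":[0,0,0]},{"translation":[0,0,0],"rotation":[0,0,0]},{"translation":[0,0,0],"rotation":[0,0,0]},{"translation":[0,0,0],"rotation":[0,0,0]},{"translation":[0,0,0],"rotation":[0,0,0]},{"translation":[0,0,0],"rotation":[0,0,0]},{"translation":[0,0,0],"rotation":[0,0,0]},{"translation":[0,0,0],"rotation":[0,0,0]},{"translation":[0,0,0],"rotation":[0,0,0]}], "jaw": -0.2}}

```text
t: 10.4
eef_pos: [0.5609, 0.0927, 0.0934]
ee_rot: [-3.142, 0.0, -2.864]
force: [-0.2, -0.2, 0.9]
width: 0.0525
gripper_force: 0.0
```

{"op": "apply_moves", "data": {"steps": [{"translation":[0,0,0.02],"rotation":[0,0,0]},{"translation":[0,0,0.06],"rotation":[0,0,0]},{"translation":[0,0,0.12],"rotation":[0,0,0]},{"translation":[0,0,0.2],"rotation":[0,0,0]},{"translation":[0,0,0.3],"rotation":[0,0,0]},{"translation":[0,0,0.4],"rotation":[0,0,0]},{"translation":[0,0,0.5],"rotation":[0,0,0]},{"translation":[0,0,0.58],"rotation":[0,0,0]},{"translation":[0,0,0.62],"rotation":[0,0,0]},{"translation":[0,0,0.62],"rotation":[0,0,0]}]}}

```text
t: 11.23
eef_pos: [0.5621, 0.0931, 0.2517]
ee_rot: [3.141, 0.005, -2.864]
force: [-0.4, 0.7, 0.3]
width: 0.0527
gripper_force: 0.0
```

Run:
```python
from h import *
s=get_state(); print(s['t'],s['eef_pos'],s['force'],s['q'],s['width'])
w=grab_frame("wrist"); cv2.imwrite("pics/w4.png",w); sd=grab_frame("side"); cv2.imwrite("pics/s4.png",sd)
x=np.hstack([cv2.resize(w,(480,360)),cv2.resize(sd[195:315,250:357],(320,360),interpolation=cv2.INTER_CUBIC)]); cv2.imwrite("pics/m4.png",x)
```

```text
11.2333 [0.56209295 0.09307853 0.25167175] [-0.36553392  0.71851877  0.2724884 ] [ 5.07952184e-01  1.54619488e-01 -1.54292387e-01  7.06338957e-04
 -1.25676585e+00 -1.80099515e+00] 0.05270255140024081
```

View pics/m4.png

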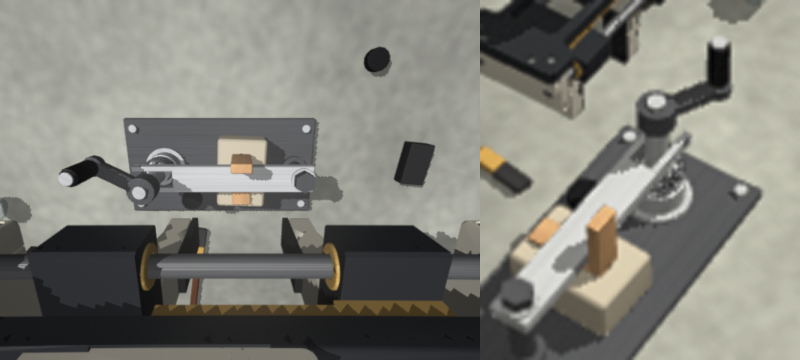

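The packing sits in the gap with its handle against the strap and the stone in place. The grip top is at about (91,240) in the full-size wrist view. The crank is at about +27°. Next I go to the grip and turn the jaw's closing line tangential to the crank circle.

{"op": "apply_moves", "data": {"steps": [{"translation":[0.01,-0.05,0],"rotation":[0,0,0.06]},{"translation":[0.03,-0.12,0],"rotation":[0,0,0.16]},{"translation":[0.05,-0.2,0],"rotation":[0,0,0.28]},{"translation":[0.07,-0.28,0],"rotation":[0,0,0.4]},{"translation":[0.09,-0.36,0],"rotation":[0,0,0.52]},{"translation":[0.11,-0.44,0],"rotation":[0,0,0.64]},{"translation":[0.13,-0.52,0],"rotation":[0,0,0.76]},{"translation":[0.15,-0.59,0],"rotation":[0,0,0.88]},{"translation":[0.17,-0.64,0],"rotation":[0,0,0.96]},{"translation":[0.175,-0.655,0],"rotation":[0,0,1.0]}]}}

```text
t: 12.17
eef_pos: [0.6041, -0.0729, 0.246]
ee_rot: [3.139, -0.003, -2.339]
force: [-0.2, -0.2, -0.1]
width: 0.0525
gripper_force: 0.0
```

{"op": "apply_moves", "data": {"steps": [{"translation":[0,0,0],"rotation":[0,0,0.1]},{"translation":[0,0,0],"rotation":[0,0,0.22]},{"translation":[0,0,0],"rotation":[0,0,0.36]},{"translation":[0,0,0],"rotation":[0,0,0.5]},{"translation":[0,0,0],"rotation":[0,0,0.64]},{"translation":[0,0,0],"rotation":[0,0,0.78]},{"translation":[0,0,0],"rotation":[0,0,0.9]},{"translation":[0,0,0],"rotation":[0,0,0.98]},{"translation":[0,0,0],"rotation":[0,0,1.0]},{"translation":[0,0,0],"rotation":[0,0,1.0]}]}}

```text
t: 13.0
eef_pos: [0.604, -0.071, 0.2468]
ee_rot: [3.139, -0.001, -1.817]
force: [0.6, -0.1, -0.1]
width: 0.0526
gripper_force: 0.0
```

Run:
```python
from h import *
s=get_state(); print(s['t'],s['eef_pos'],s['ee_rot'],s['q'],s['width'])
cw=cam("wrist"); w=grab_frame("wrist"); cv2.imwrite("pics/w5.png",w)
for p in((.605,-.0703,.174),(.6168,-.0114,.14)): print(proj(cw,p).round(1))
cv2.imwrite("pics/m5.png",w)
```

```text
13.0 [ 0.60401089 -0.07102832  0.24683769] [ 3.13926069e+00 -7.82362573e-04 -1.81722636e+00] [ 2.03575446e-01  2.26981068e-01 -7.37619811e-02 -3.24176799e-04
 -1.27249340e+00 -4.49910741e-01] 0.05261552837865583
[319.  249.6]
[322.6 303.7]
```

View pics/m5.png

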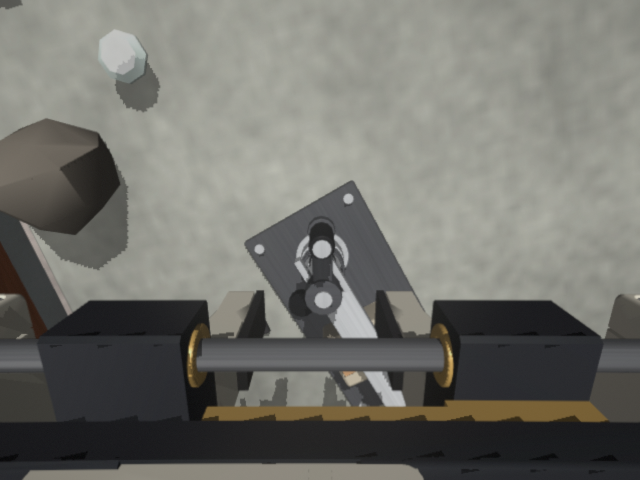

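The grip top is at (321,249) and the hub at (323,300), within 1 mm of prediction laterally, so I descend.

{"op": "apply_moves", "data": {"steps": [{"translation":[0.002,0.002,-0.04],"rotation":[0,0,0.02]},{"translation":[0.004,0.003,-0.12],"rotation":[0,0,0.05]},{"translation":[0.004,0.003,-0.2],"rotation":[0,0,0.08]},{"translation":[0.004,0.003,-0.28],"rotation":[0,0,0.1]},{"translation":[0.004,0.003,-0.35],"rotation":[0,0,0.1]},{"translation":[0.004,0.003,-0.4],"rotation":[0,0,0.1]},{"translation":[0.004,0.003,-0.425],"rotation":[0,0,0.1]},{"translation":[0.004,0.003,-0.435],"rotation":[0,0,0.1]},{"translation":[0.004,0.003,-0.435],"rotation":[0,0,0.1]},{"translation":[0.004,0.003,-0.435],"rotation":[0,0,0.1]}]}}

```text
t: 13.88
eef_pos: [0.6061, -0.0703, 0.1402]
ee_rot: [-3.141, 0.0, -1.764]
force: [0.0, -0.5, 0.8]
width: 0.0527
gripper_force: 0.0
```

{"op": "apply_moves", "data": {"steps": [{"translation":[0,0,0],"rotation":[0,0,0]},{"translation":[0,0,0],"rotation":[0,0,0]},{"translation":[0,0,0],"rotation":[0,0,0]},{"translation":[0,0,0],"rotation":[0,0,0]},{"translation":[0,0,0],"rotation":[0,0,0]},{"translation":[0,0,0],"rotation":[0,0,0]},{"translation":[0,0,0],"rotation":[0,0,0]},{"translation":[0,0,0],"rotation":[0,0,0]},{"translation":[0,0,0],"rotation":[0,0,0]},{"translation":[0,0,0],"rotation":[0,0,0]}], "jaw": 0.41}}

```text
t: 14.72
eef_pos: [0.6056, -0.0703, 0.1396]
ee_rot: [3.142, 0.0, -1.764]
force: [-0.1, -0.6, -0.4]
width: 0.0255
gripper_force: 0.0
```

```bash
cat > look.py <<'E'
from h import *
import sys
A=np.array([.6168,-.0114])
s=get_state(); p=s['eef_pos']; cw=cam("wrist"); w=grab_frame("wrist"); cv2.imwrite(f"pics/{sys.argv[1]}.png",w)
d=p[:2]-A; print("t",round(s['t'],2),"p",p.round(4),"yaw",np.degrees(s['ee_rot'][2]).round(1),"r",np.linalg.norm(d).round(4),"ang",np.degrees(np.arctan2(d[1],d[0])).round(1),"f",s['force'].round(1),"w",round(s['width'],4),"q6",s['q'][5].round(2))
print("expect top px",[proj(cw,(*p[:2],z)).round(1).tolist() for z in(.18,.174,.168)])
g=cv2.cvtColor(w,cv2.COLOR_BGR2GRAY)[230:345,270:370]
n,l,st,ce=cv2.connectedComponentsWithStats((g>110).astype(np.uint8))
for i in range(1,n):
    if 40<st[i,4]<1500 and max(st[i,2:4])<45: print("blob",(ce[i]+[270,230]).round(1),st[i].tolist())
E
python3 look.py w6
```

```text
t 14.72 p [ 0.6056 -0.0703  0.1396] yaw -101.1 r 0.0599 ang -100.8 f [-0.1 -0.6 -0.4] w 0.0255 q6 -0.4
expect top px [[320.8, 328.5], [320.7, 321.5], [320.7, 315.1]]
blob [278.9 233.9] [0, 0, 27, 13, 187]
blob [297.1 281. ] [17, 34, 20, 37, 325]
blob [348.9 281.9] [74, 39, 12, 25, 156]
blob [365.  307.1] [87, 61, 13, 41, 328]
blob [301.3 308.7] [28, 73, 6, 13, 42]
blob [328.1 321.8] [41, 76, 38, 32, 791]
blob [297.6 325.2] [23, 81, 13, 26, 180]
```

View pics/w6.png

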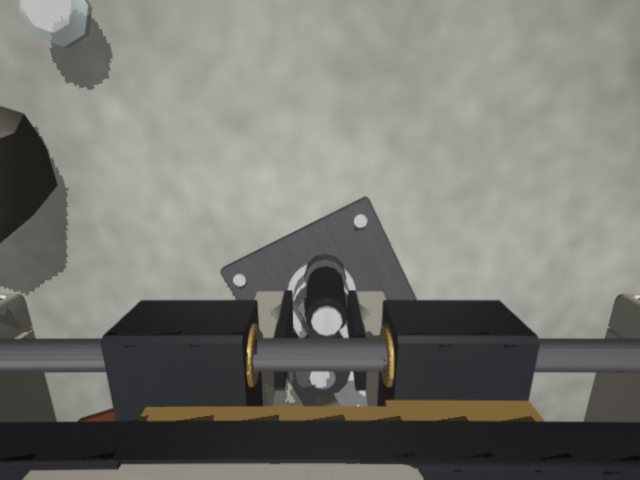

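The grip pin's silver top is at (327,320) between the pads, with clearance on both sides. Next is a table of the arc steps in move units.

```bash
cat >> look.py <<'E'
g=cv2.cvtColor(w,cv2.COLOR_BGR2GRAY); ok=0
n,l,st,ce=cv2.connectedComponentsWithStats(((g>185)[290:350,290:365]).astype(np.uint8))
i=1+np.argmax(st[1:,4]); u,v=ce[i]+[290,290]
from scipy.optimize import brentq
try: z=brentq(lambda z:np.linalg.norm(onz(cw,u,v,z)[:2]-A)-.06,.15,.2) 
except Exception: z=None
print("PIN",(round(u,1),round(v,1)),st[i].tolist(),"z",z, "ang", None if z is None else np.degrees(np.arctan2(*(onz(cw,u,v,z)[:2]-A)[::-1])).round(1))
E
sed -i '/^for i in range(1,n)/,/^    if 40/d' look.py
python3 look.py w7
python3 - <<'E'
import numpy as np
for a0 in np.arange(-100.8,60,15):
    f=lambda a:60*np.array([np.cos(np.radians(a)),np.sin(np.radians(a))])/250
    print(a0.round(1),[(f(a0+k)-f(a0)).round(3).tolist() for k in(4,8,12,15)])
E
```

```text
t 14.77 p [ 0.6056 -0.0703  0.1396] yaw -101.1 r 0.0599 ang -100.8 f [-0.7 -0.1  0.1] w 0.0261 q6 -0.4
expect top px [[320.8, 328.5], [320.8, 321.5], [320.7, 315.1]]
PIN (np.float64(326.1), np.float64(319.7)) [23, 19, 28, 24, 470] z 0.17238289232687554 ang -103.1
-100.8 [[0.017, -0.003], [0.033, -0.004], [0.05, -0.004], [0.063, -0.004]]
-85.8 [[0.017, 0.002], [0.033, 0.005], [0.049, 0.009], [0.061, 0.013]]
-70.8 [[0.016, 0.006], [0.031, 0.013], [0.045, 0.021], [0.056, 0.028]]
-55.8 [[0.014, 0.01], [0.026, 0.021], [0.038, 0.032], [0.047, 0.042]]
-40.8 [[0.01, 0.013], [0.02, 0.027], [0.029, 0.041], [0.034, 0.052]]
-25.8 [[0.007, 0.015], [0.012, 0.031], [0.017, 0.047], [0.02, 0.059]]
-10.8 [[0.003, 0.017], [0.004, 0.033], [0.004, 0.05], [0.004, 0.063]]
4.2 [[-0.002, 0.017], [-0.005, 0.033], [-0.009, 0.049], [-0.013, 0.061]]
19.2 [[-0.006, 0.016], [-0.013, 0.031], [-0.021, 0.045], [-0.028, 0.056]]
34.2 [[-0.01, 0.014], [-0.021, 0.026], [-0.032, 0.038], [-0.042, 0.047]]
49.2 [[-0.013, 0.01], [-0.027, 0.02], [-0.041, 0.029], [-0.052, 0.034]]
```

{"op": "apply_moves", "data": {"steps": [{"translation":[0.009,-0.001,0],"rotation":[0,0,0.07]},{"translation":[0.017,-0.003,0],"rotation":[0,0,0.13]},{"translation":[0.025,-0.003,0],"rotation":[0,0,0.2]},{"translation":[0.033,-0.004,0],"rotation":[0,0,0.27]},{"translation":[0.042,-0.004,0],"rotation":[0,0,0.33]},{"translation":[0.05,-0.004,0],"rotation":[0,0,0.4]},{"translation":[0.057,-0.004,0],"rotation":[0,0,0.45]},{"translation":[0.063,-0.004,0],"rotation":[0,0,0.5]},{"translation":[0.063,-0.004,0],"rotation":[0,0,0.5]},{"translation":[0.063,-0.004,0],"rotation":[0,0,0.5]}]}}

```text
t: 15.65
eef_pos: [0.6212, -0.0714, 0.1395]
ee_rot: [3.141, -0.0, -1.503]
force: [-1.7, -0.1, 1.3]
width: 0.0255
gripper_force: 0.4
```

```bash
python3 look.py w8
```

```text
t 15.65 p [ 0.6212 -0.0714  0.1395] yaw -86.1 r 0.0601 ang -85.8 f [-1.7 -0.1  1.3] w 0.0255 q6 -0.13
expect top px [[320.8, 328.7], [320.8, 321.7], [320.8, 315.3]]
PIN (np.float64(326.8), np.float64(321.8)) [23, 20, 28, 25, 531] z 0.1737638183553512 ang -88.3
```

{"op": "apply_moves", "data": {"steps": [{"translation":[0.009,0.001,0],"rotation":[0,0,0.07]},{"translation":[0.017,0.002,0],"rotation":[0,0,0.13]},{"translation":[0.025,0.003,0],"rotation":[0,0,0.2]},{"translation":[0.033,0.005,0],"rotation":[0,0,0.27]},{"translation":[0.041,0.007,0],"rotation":[0,0,0.33]},{"translation":[0.049,0.009,0],"rotation":[0,0,0.4]},{"translation":[0.055,0.011,0],"rotation":[0,0,0.45]},{"translation":[0.061,0.013,0],"rotation":[0,0,0.5]},{"translation":[0.061,0.013,0],"rotation":[0,0,0.5]},{"translation":[0.061,0.013,0],"rotation":[0,0,0.5]}]}}

```text
t: 16.53
eef_pos: [0.6366, -0.0681, 0.1396]
ee_rot: [-3.142, -0.0, -1.242]
force: [-0.0, -0.9, 0.6]
width: 0.026
gripper_force: 0.3
```

```bash
python3 look.py w9
```

```text
t 16.53 p [ 0.6366 -0.0681  0.1396] yaw -71.2 r 0.06 ang -70.7 f [-0.  -0.9  0.6] w 0.026 q6 0.13
expect top px [[320.9, 328.8], [320.8, 321.9], [320.8, 315.4]]
PIN (np.float64(325.3), np.float64(320.1)) [23, 21, 26, 20, 373] z 0.17227810856932124 ang -72.6
```

{"op": "apply_moves", "data": {"steps": [{"translation":[0.008,0.003,0],"rotation":[0,0,0.07]},{"translation":[0.016,0.006,0],"rotation":[0,0,0.13]},{"translation":[0.023,0.009,0],"rotation":[0,0,0.2]},{"translation":[0.031,0.013,0],"rotation":[0,0,0.27]},{"translation":[0.038,0.017,0],"rotation":[0,0,0.33]},{"translation":[0.045,0.021,0],"rotation":[0,0,0.4]},{"translation":[0.051,0.025,0],"rotation":[0,0,0.45]},{"translation":[0.056,0.028,0],"rotation":[0,0,0.5]},{"translation":[0.056,0.028,0],"rotation":[0,0,0.5]},{"translation":[0.056,0.028,0],"rotation":[0,0,0.5]}]}}

```text
t: 17.42
eef_pos: [0.6506, -0.0611, 0.1396]
ee_rot: [-3.141, -0.0, -0.98]
force: [-0.5, -1.0, 0.4]
width: 0.0256
gripper_force: 0.3
```

```bash
python3 look.py w10
```

```text
t 17.42 p [ 0.6506 -0.0611  0.1396] yaw -56.2 r 0.0601 ang -55.8 f [-0.5 -1.   0.4] w 0.0256 q6 0.39
expect top px [[320.9, 329.0], [320.9, 322.0], [320.9, 315.5]]
PIN (np.float64(303.1), np.float64(325.3)) [10, 29, 7, 12, 48] z 0.17567956648653998 ang -48.2
```

The pin top is now in shadow, so I'll make its detection robust using the saved frames.

Run:
```python
import cv2,numpy as np
for n in("w7","w8","w9","w10"):
    g=cv2.cvtColor(cv2.imread(f"pics/{n}.png"),cv2.COLOR_BGR2GRAY)[290:352,290:362]
    h=cv2.HoughCircles(cv2.resize(cv2.equalizeHist(g),None,fx=3,fy=3,interpolation=cv2.INTER_CUBIC),cv2.HOUGH_GRADIENT,1,10,param1=120,param2=15,minRadius=36,maxRadius=58)
    print(n,None if h is None else (h[0][:3]/3+[290,290,0]).round(1).tolist())
print(g[:48:3,4:68:4])
```

```text
w7 [[326.2, 320.8, 15.3], [325.8, 317.2, 19.1], [327.2, 324.5, 15.8]]
w8 [[326.5, 322.2, 15.3], [326.8, 325.8, 15.4], [323.8, 319.8, 19.1]]
w9 [[327.2, 322.8, 15.0], [324.2, 319.2, 18.8], [323.5, 323.2, 18.8]]
w10 [[326.5, 324.8, 15.7], [326.5, 319.8, 19.1], [330.5, 324.2, 13.2]]
[[122 107  99  59  30  30  30  33  32  33  33  33  32 162 109 113]
 [114 121  54  51  30  31  29  30  32  32  33  32  29 168  36  37]
 [106  66  53  47  31  28  32  31  32  32  33  33  29  68  31  34]
 [107  55  52  47  30  29  30  32  32  32  32  33  30  67  35  34]
 [100  55  61  47  30  30  32  39  43  42  37  32  30  48  33  34]
 [ 78  58 119  50  30  36  43  43  44  47  48  43  26  30  32  35]
 [ 63  70 121  56  31  41  41  41  53  45  41  42  28  28  33  34]
 [ 58  80 104  61  34  39  57 120  99  97 119  32  31  26  29  34]
 [ 58  52  90  51  32  43 115 127 122 123 123  84  31  28  31  32]
 [ 56  44 125  44  32 105 126 125 123 123 125 113  34  30  32  29]
 [ 55  49 174  64  33 124 126 125 122 123 125 125  48  31  30  31]
 [ 56  69 190 137  40 126 126 125 122 123 125 125  70  27  29  29]
 [ 55  83 193 192  36 125 126 125 123 123 125 124  75 115  29  29]
 [ 57 130 195 132  33 124 127 126 122 123 125 125  55 191  30  30]
 [ 61 136 125  95  53  96 126 125 122 123 125 119 188 193  28  27]
 [ 73 121 123  60  54  60 113 125 121 124 123  74 197 165  29  29]]
```

```bash
python3 - <<'E'
s=open('look.py').read().split("n,l,st,ce=")
i=s[-1].index("from scipy")
pre=s[0] if len(s)==2 else s[0]+s[-2][s[-2].index("g=cv2"):] if "g=cv2" in s[-2] else s[0]
new='''g=g[285:352,290:362]
h=cv2.HoughCircles(cv2.resize(cv2.equalizeHist(g),None,fx=3,fy=3,interpolation=cv2.INTER_CUBIC),cv2.HOUGH_GRADIENT,1,10,param1=120,param2=15,minRadius=38,maxRadius=51)
h=h[0][:2]/3+[290,285,0]; u,v,r=h[0]; print(h.round(1).tolist())
'''
tail=s[-1][i:].replace("st[i].tolist()","r")
a=s[0].split("g=cv2")[0]
open('look.py','w').write(a+"g=cv2.cvtColor(w,cv2.COLOR_BGR2GRAY)\n"+new+tail)
E
python3 look.py w11
```

```text
t 17.47 p [ 0.6507 -0.061   0.1396] yaw -56.2 r 0.0601 ang -55.7 f [ 0.6 -0.9  0. ] w 0.0255 q6 0.39
expect top px [[320.8, 329.0], [320.7, 322.0], [320.7, 315.6]]
[[326.2, 324.2, 15.0], [328.5, 327.2, 16.4]]
PIN (np.float64(326.2), np.float64(324.2)) 14.966667175292969 z 0.1756780264418945 ang -58.0
```

{"op": "apply_moves", "data": {"steps": [{"translation":[0.007,0.005,0],"rotation":[0,0,0.07]},{"translation":[0.014,0.01,0],"rotation":[0,0,0.13]},{"translation":[0.02,0.015,0],"rotation":[0,0,0.2]},{"translation":[0.026,0.021,0],"rotation":[0,0,0.27]},{"translation":[0.032,0.026,0],"rotation":[0,0,0.33]},{"translation":[0.038,0.032,0],"rotation":[0,0,0.4]},{"translation":[0.043,0.037,0],"rotation":[0,0,0.45]},{"translation":[0.047,0.042,0],"rotation":[0,0,0.5]},{"translation":[0.047,0.042,0],"rotation":[0,0,0.5]},{"translation":[0.047,0.042,0],"rotation":[0,0,0.5]}]}}

```text
t: 18.35
eef_pos: [0.6626, -0.0504, 0.1396]
ee_rot: [-3.141, -0.0, -0.718]
force: [0.1, -0.5, 0.5]
width: 0.026
gripper_force: 0.2
```

```bash
python3 look.py w12
```

```text
t 18.35 p [ 0.6626 -0.0504  0.1396] yaw -41.1 r 0.0601 ang -40.5 f [ 0.1 -0.5  0.5] w 0.026 q6 0.64
expect top px [[320.7, 329.2], [320.7, 322.2], [320.7, 315.7]]
[[326.5, 325.5, 15.2], [310.8, 301.5, 13.5]]
PIN (np.float64(326.5), np.float64(325.5)) 15.233333587646484 z 0.17663006823798807 ang -42.9
```

Still climbing; next 15°.

{"op": "apply_moves", "data": {"steps": [{"translation":[0.005,0.006,0],"rotation":[0,0,0.07]},{"translation":[0.01,0.013,0],"rotation":[0,0,0.13]},{"translation":[0.015,0.02,0],"rotation":[0,0,0.2]},{"translation":[0.02,0.027,0],"rotation":[0,0,0.27]},{"translation":[0.025,0.034,0],"rotation":[0,0,0.33]},{"translation":[0.029,0.041,0],"rotation":[0,0,0.4]},{"translation":[0.032,0.047,0],"rotation":[0,0,0.45]},{"translation":[0.034,0.052,0],"rotation":[0,0,0.5]},{"translation":[0.034,0.052,0],"rotation":[0,0,0.5]},{"translation":[0.034,0.052,0],"rotation":[0,0,0.5]}]}}

```text
t: 19.23
eef_pos: [0.671, -0.0373, 0.1396]
ee_rot: [-3.141, -0.0, -0.456]
force: [0.2, -0.0, -0.3]
width: 0.026
gripper_force: 0.0
```

```bash
python3 look.py w13
```

```text
t 19.23 p [ 0.671  -0.0373  0.1396] yaw -26.1 r 0.0601 ang -25.6 f [ 0.2 -0.  -0.3] w 0.026 q6 0.88
expect top px [[320.6, 329.3], [320.6, 322.4], [320.6, 315.9]]
[[326.5, 325.8, 15.3], [310.2, 299.5, 13.5]]
PIN (np.float64(326.5), np.float64(325.8)) 15.300000190734863 z 0.17681606906621286 ang -28.0
```

{"op": "apply_moves", "data": {"steps": [{"translation":[0.003,0.008,0],"rotation":[0,0,0.07]},{"translation":[0.007,0.015,0],"rotation":[0,0,0.13]},{"translation":[0.01,0.023,0],"rotation":[0,0,0.2]},{"translation":[0.012,0.031,0],"rotation":[0,0,0.27]},{"translation":[0.015,0.039,0],"rotation":[0,0,0.33]},{"translation":[0.017,0.047,0],"rotation":[0,0,0.4]},{"translation":[0.019,0.053,0],"rotation":[0,0,0.45]},{"translation":[0.02,0.059,0],"rotation":[0,0,0.5]},{"translation":[0.02,0.059,0],"rotation":[0,0,0.5]},{"translation":[0.02,0.059,0],"rotation":[0,0,0.5]}]}}

```text
t: 20.12
eef_pos: [0.676, -0.0227, 0.1397]
ee_rot: [-3.141, -0.0, -0.194]
force: [0.4, 0.1, 0.8]
width: 0.0263
gripper_force: 0.4
```

```bash
python3 look.py w14
```

```text
t 20.12 p [ 0.676  -0.0227  0.1397] yaw -11.1 r 0.0603 ang -10.8 f [0.4 0.1 0.8] w 0.0263 q6 1.12
expect top px [[320.5, 329.3], [320.5, 322.4], [320.4, 315.9]]
[[326.8, 321.5, 15.3]]
PIN (np.float64(326.8), np.float64(321.5)) 15.333333015441895 z 0.17260983377955275 ang -13.5
```

Run:
```python
import cv2,numpy as np
for n in("w8","w10","w12","w13","w14"):
    g=cv2.cvtColor(cv2.imread(f"pics/{n}.png"),cv2.COLOR_BGR2GRAY)
    print(n,"pin rows296-344",g[296:345:2,324:330].mean(1).astype(int).tolist())
    print("  pin cols row330",g[329:332,300:354:2].mean(0).astype(int).tolist())
    print("  hub rows368-408",g[368:409:2,318:323].mean(1).astype(int).tolist())
```

```text
w8 pin rows296-344 [33, 35, 45, 46, 43, 51, 128, 188, 190, 190, 189, 189, 188, 188, 187, 187, 186, 186, 185, 184, 138, 60, 62, 68, 77]
  pin cols row330 [118, 119, 117, 93, 65, 52, 52, 119, 181, 190, 191, 189, 187, 184, 185, 187, 187, 190, 190, 171, 123, 175, 190, 170, 48, 31, 31]
  hub rows368-408 [80, 71, 113, 118, 118, 118, 118, 118, 118, 118, 113, 68, 55, 54, 116, 188, 190, 189, 184, 142, 100]
w10 pin rows296-344 [31, 31, 33, 43, 45, 42, 49, 95, 117, 122, 123, 123, 123, 122, 122, 123, 123, 122, 122, 122, 120, 71, 58, 65, 75]
  pin cols row330 [179, 173, 161, 119, 64, 40, 58, 120, 125, 126, 126, 125, 123, 122, 122, 123, 123, 125, 125, 125, 102, 105, 182, 192, 65, 29, 29]
  hub rows368-408 [84, 77, 120, 125, 125, 125, 124, 124, 124, 124, 124, 109, 62, 57, 59, 136, 166, 159, 170, 149, 87]
w12 pin rows296-344 [31, 30, 31, 35, 44, 37, 33, 63, 99, 126, 126, 126, 126, 126, 127, 126, 127, 126, 127, 127, 124, 71, 55, 63, 74]
  pin cols row330 [127, 127, 125, 91, 54, 36, 81, 128, 130, 131, 131, 130, 128, 126, 126, 127, 127, 129, 129, 127, 109, 69, 163, 193, 67, 30, 29]
  hub rows368-408 [8
[... 182 characters left out ...]
31, 131, 131, 131, 131, 129, 72, 52, 61, 72]
  pin cols row330 [129, 104, 67, 59, 54, 36, 103, 135, 135, 136, 136, 134, 132, 131, 131, 131, 131, 133, 132, 131, 106, 50, 84, 98, 48, 31, 30]
  hub rows368-408 [95, 97, 199, 214, 212, 212, 212, 212, 211, 210, 210, 206, 131, 94, 93, 110, 171, 174, 173, 127, 74]
w14 pin rows296-344 [31, 32, 38, 36, 35, 76, 117, 137, 137, 136, 136, 136, 136, 136, 135, 135, 135, 135, 135, 121, 100, 64, 53, 57, 68]
  pin cols row330 [57, 56, 85, 81, 73, 63, 77, 80, 111, 136, 140, 138, 136, 134, 135, 135, 136, 136, 116, 87, 83, 96, 96, 95, 43, 33, 32]
  hub rows368-408 [66, 77, 202, 218, 218, 218, 217, 217, 217, 195, 107, 98, 99, 158, 189, 189, 188, 189, 186, 136, 82]
```

```bash
python3 look.py w15
python3 - <<'E'
from h import *
c=cam("wrist")
print([proj(c,(.6168,-.0114,z)).round(1).tolist() for z in(.146,.143,.14,.137,.134,.128)])
s=grab_frame("side"); t=grab_frame("top"); cv2.imwrite("pics/s15.png",s)
for n in("side","top"):
    cc=cam(n); p=get_state()['eef_pos']; print(n,[proj(cc,(*p[:2],z)).round(1).tolist() for z in(.178,.172)],[proj(cc,(.6168,-.0114,z)).round(1).tolist() for z in(.14,.134)])
g=cv2.cvtColor(cv2.imread("pics/w15.png"),cv2.COLOR_BGR2GRAY)
print(g[368:409:2,318:323].mean(1).astype(int).tolist())
E
```

```text
t 20.17 p [ 0.676  -0.0227  0.1396] yaw -11.1 r 0.0603 ang -10.8 f [-0.7 -1.   1.2] w 0.0257 q6 1.12
expect top px [[320.5, 329.4], [320.5, 322.4], [320.5, 316.0]]
[[326.2, 321.2, 15.0], [309.5, 299.8, 15.0]]
PIN (np.float64(326.2), np.float64(321.2)) 14.966667175292969 z 0.17232834768901384 ang -13.3
[[321.1, 393.0], [321.1, 389.5], [321.1, 386.0], [321.1, 382.6], [321.1, 379.3], [321.0, 373.0]]
side [[296.2, 202.0], [296.3, 203.8]] [[308.3, 227.4], [308.3, 229.0]]
top [[304.3, 191.5], [304.3, 192.3]] [[300.0, 222.2], [300.1, 222.7]]
[66, 77, 202, 218, 218, 218, 218, 217, 217, 195, 107, 98, 99, 158, 190, 189, 189, 188, 185, 136, 82]
```

{"op": "apply_moves", "data": {"steps": [{"translation":[0.002,0.008,0],"rotation":[0,0,0.07]},{"translation":[0.003,0.017,0],"rotation":[0,0,0.13]},{"translation":[0.003,0.025,0],"rotation":[0,0,0.2]},{"translation":[0.003,0.025,0],"rotation":[0,0,0.2]},{"translation":[0.003,0.025,0],"rotation":[0,0,0.2]},{"translation":[0.003,0.02,0],"rotation":[0,0,0.2]},{"translation":[0.003,0.018,0],"rotation":[0,0,0.2]},{"translation":[0.003,0.018,0],"rotation":[0,0,0.2]},{"translation":[0.003,0.018,0],"rotation":[0,0,0.2]},{"translation":[0.003,0.018,0],"rotation":[0,0,0.2]}]}}

```text
t: 21.15
eef_pos: [0.6766, -0.0183, 0.1396]
ee_rot: [-3.142, 0.0, -0.089]
force: [0.1, 0.4, -0.1]
width: 0.0259
gripper_force: 0.0
```

```bash
python3 look.py w16
python3 - <<'E'
from h import *
g=cv2.cvtColor(cv2.imread("pics/w16.png"),cv2.COLOR_BGR2GRAY)
c=cam("wrist"); print(proj(c,(.6168,-.0114,.14)).round(1))
print(g[368:409:2,318:323].mean(1).astype(int).tolist()); print(g[296:345:2,324:330].mean(1).astype(int).tolist(),g[329:332,300:354:2].mean(0).astype(int).tolist())
s=cv2.imread("pics/s15.png",0); print(s[190:240:2,288:318:2])
E
```

```text
t 21.15 p [ 0.6766 -0.0183  0.1396] yaw -5.1 r 0.0602 ang -6.6 f [ 0.1  0.4 -0.1] w 0.0259 q6 1.22
expect top px [[320.4, 329.6], [320.4, 322.6], [320.4, 316.1]]
[[322.8, 320.8, 14.8]]
PIN (np.float64(322.8), np.float64(320.8)) 14.766666412353516 z 0.17201200551649928 ang -7.6
[317.8 386. ]
[67, 78, 204, 220, 220, 220, 220, 219, 219, 208, 115, 101, 101, 159, 198, 197, 197, 198, 197, 145, 85]
[32, 31, 37, 38, 36, 47, 99, 136, 141, 141, 140, 140, 140, 140, 139, 139, 139, 138, 138, 118, 103, 65, 55, 58, 67] [73, 74, 61, 59, 70, 84, 122, 142, 143, 141, 139, 137, 139, 138, 139, 140, 129, 88, 72, 86, 82, 92, 91, 98, 44, 33, 32]
[[ 65  63  63  62 111 186 123  68  84 126  49  30  31 100 195]
 [ 64  63  62  58  45  52  26  50 129 128 123  43 142 204 198]
 [ 59  45  31  27  34  53  22  24 128 127 125 105 202 204 206]
 [ 31  27  30  31  33  59  24  26 127 128 149 208 208 210 208]
 [ 30  29  29  49  65  59  23  27 160 126 156 203 205 208 211]
 [ 55 125  65 108  97  71  22  26 169 127 167 203 201 206 218]
 [130 130  59 118 154 156  38  20 129 126 168 203 201 207 217]
 [128 126  38  83 158 155  53
[... 405 characters left out ...]
3 221]
 [211 215 214  71  39  33  77 140 221 219 220 221 218 216 219]
 [216 219 217  60  66 111 114 113 210 221 222 220 217 215 219]
 [219 218 218 171  82  85 113 113 121 229 228 224 218 218 223]
 [212 209 215 222 223  78 103 114 112 173 228 221 220 222 228]
 [214 215 219 225 223 212  57 112 114 112 139 188 221 226 225]
 [215 217 216 219 219 220 149  72 110 186 240 222 115 193 224]
 [210 214 214 213 217 219 223  98 110 240 242 242 131 116 227]
 [207 211 214 216 220 219 218 116 109  86 158 141 108 110 230]
 [202 206 215 221 222 215 214 102  81 107 109 112 109  72 226]
 [204 211 220 221 220 206 208 135  47  55  59  57  56  65 223]
 [212 217 221 221 174 121 160 124  48  50  52  52  53  89 222]]
```

Run:
```python
import cv2,numpy as np
for n in("side0","s3","s4","s15"):
    g=cv2.imread(f"pics/{n}.png",0)
    print(n); print(g[220:240,300:320:1].astype(int)[4:15,2:16])
```

```text
side0
[[197 196 197 199 196 196 194 191 189 192 194 196 199 203]
 [197 197 192 185 145 141 134 128 146 164 187 192 197 192]
 [195 187 142 107 109 129 162 147 144 114 101 122 127  88]
 [186 143  97  96 170 218 222 221 219 169  76  67  67  55]
 [157 103  87  94 220 225 222 221 224 214 111  92  93  60]
 [115  92  88  90 211 220 221 222 222 206 114  96  96  83]
 [113  94  92  75 141 190 214 212 180 130 100  99  97  97]
 [129  94  95  90  72  95 116 116  95  96  97 102  99  69]
 [119  73  91  95  90  71  91  96  94  99  99  99  87  58]
 [115  49  62  83  93  91  94  95  96  95  94  84  60  72]
 [117  47  41  48  63  71  79  81  75  68  54  54  56 105]]
s3
[[184 238 185 169 169 183 243 255 162  71  59  44  29  30]
 [235 189 170 169 180 227 254 232 132  65  47  37  40  58]
 [188 167 169 180 227 254 231 177 116  52  37  55  92 129]
 [168 158 173 220 254 228 177 141  66  37  60 107 129 134]
 [158 169 197 238 225 183 140  71  38  69 107 128 132 125]
 [169 198 245 229 188 162  92  41  66 133 122 123 124 100]
 [186 243 240 198 168 100  44  53 104 134 121 114  94  83]
 [206 238 203 173 118  50  4
[... 815 characters left out ...]
  46  58  67  75  77  71  63  52  51  53 101]]
s15
[[114 112 112 118 173 224 228 224 221 220 220 220 222 225]
 [113 112 113 113 123 170 217 221 221 223 223 224 226 227]
 [112 114 114 113 112 115 139 166 188 214 221 225 226 226]
 [ 97 111 111 111 125 145 144 160 140 131 150 195 224 225]
 [ 72 106 110 118 186 244 240 239 222 169 115 128 193 224]
 [ 68 105 110 124 227 243 240 240 243 241 131 108 133 217]
 [ 98 110 110 111 240 244 242 240 242 237 131 107 116 184]
 [128 112 107  83 171 239 240 240 234 183 117 107 117 183]
 [116 106 109  77  86 134 158 164 141 103 108 111 110 142]
 [104  83 107 105  81 105 106 111 110 109 113 111 101 127]
 [102  54  81 106 107 108 109 109 112 111 109  98  72 123]]
```

The hub cap in the side view sits about 1.1 px lower than at the start, which is about 4 mm net, and the wrist view jumped with it. So the screw has dropped into the thread. Next I lower a little, close gently on the grip, and print the forward arc table.

{"op": "apply_moves", "data": {"steps": [{"translation":[0,-0.002,-0.005],"rotation":[0,0,0]},{"translation":[0,-0.004,-0.01],"rotation":[0,0,0]},{"translation":[0,-0.006,-0.018],"rotation":[0,0,0]},{"translation":[0,-0.007,-0.024],"rotation":[0,0,0]},{"translation":[0,-0.007,-0.026],"rotation":[0,0,0]},{"translation":[0,-0.007,-0.026],"rotation":[0,0,0]},{"translation":[0,-0.007,-0.026],"rotation":[0,0,0]},{"translation":[0,-0.007,-0.026],"rotation":[0,0,0]},{"translation":[0,-0.007,-0.026],"rotation":[0,0,0]},{"translation":[0,-0.007,-0.026],"rotation":[0,0,0]}]}}

```text
t: 22.03
eef_pos: [0.6767, -0.02, 0.1332]
ee_rot: [-3.142, -0.0, -0.089]
force: [0.5, 0.3, -0.6]
width: 0.0261
gripper_force: 0.0
```

{"op": "apply_moves", "data": {"steps": [{"translation":[0,0,0],"rotation":[0,0,0]},{"translation":[0,0,0],"rotation":[0,0,0]},{"translation":[0,0,0],"rotation":[0,0,0]},{"translation":[0,0,0],"rotation":[0,0,0]},{"translation":[0,0,0],"rotation":[0,0,0]},{"translation":[0,0,0],"rotation":[0,0,0]},{"translation":[0,0,0],"rotation":[0,0,0]},{"translation":[0,0,0],"rotation":[0,0,0]},{"translation":[0,0,0],"rotation":[0,0,0]},{"translation":[0,0,0],"rotation":[0,0,0]}], "jaw": 1, "newtons": 8}}

```text
t: 22.87
eef_pos: [0.6767, -0.0201, 0.1331]
ee_rot: [-3.142, -0.0, -0.089]
force: [0.7, 0.3, 0.6]
width: 0.0199
gripper_force: 8.0
```

```bash
python3 look.py w17
python3 - <<'E'
import numpy as np
f=lambda a:60*np.array([np.cos(np.radians(a)),np.sin(np.radians(a))])/250
for a0 in np.arange(-8,-369,-60): print(a0,[(f(a0-k)-f(a0)).round(3).tolist() for k in range(6,61,6)])
E
```

```text
t 22.87 p [ 0.6767 -0.0201  0.1331] yaw -5.1 r 0.0605 ang -8.2 f [0.7 0.3 0.6] w 0.0199 q6 1.22
expect top px [[320.5, 337.5], [320.5, 330.0], [320.5, 323.0]]
[[320.2, 328.8, 15.7]]
PIN (np.float64(320.2), np.float64(328.8)) 15.699999809265137 z 0.1721941620682044 ang -8.1
-8 [[-0.005, -0.025], [-0.012, -0.049], [-0.022, -0.072], [-0.034, -0.094], [-0.049, -0.114], [-0.065, -0.133], [-0.083, -0.15], [-0.103, -0.166], [-0.125, -0.179], [-0.148, -0.189]]
-68 [[-0.024, -0.008], [-0.048, -0.014], [-0.073, -0.017], [-0.098, -0.017], [-0.123, -0.015], [-0.148, -0.01], [-0.172, -0.003], [-0.195, 0.007], [-0.217, 0.019], [-0.238, 0.033]]
-128 [[-0.019, 0.016], [-0.036, 0.035], [-0.051, 0.055], [-0.064, 0.076], [-0.075, 0.099], [-0.083, 0.123], [-0.089, 0.147], [-0.092, 0.172], [-0.092, 0.197], [-0.09, 0.223]]
-188 [[0.005, 0.025], [0.012, 0.049], [0.022, 0.072], [0.034, 0.094], [0.049, 0.114], [0.065, 0.133], [0.083, 0.15], [0.103, 0.166], [0.125, 0.179], [0.148, 0.189]]
-248 [[0.024, 0.008], [0.048, 0.014], [0.073, 0.017], [0.098, 0.017], [0.123, 0.015], [0.148, 0.01], [0.172, 0.003], [0.195, -0.007], [0.217, -0.019], [0.238, -0.033]]
-308 [[0.019, -0.016], [0.036, -0.035], [0.051, -0.055], [0.064, -0.076], [0.075, -0.099], [0.083, -0.123], [0.089, -0.147], [0.092, -0.172], [0.092, -0.197], [0.09, -0.223]]
-368 [[-0.005, -0.025], [-0.012, -0.049], [-0.022, -0.072], [-0.034, -0.094], [-0.049, -0.114], [-0.065, -0.133], [-0.083, -0.15], [-0.103, -0.166], [-0.125, -0.179], [-0.148, -0.189]]
```

{"op": "apply_moves", "data": {"steps": [{"translation":[-0.005,-0.025,0],"rotation":[0,0,0]},{"translation":[-0.012,-0.049,-0.001],"rotation":[0,0,0]},{"translation":[-0.022,-0.072,-0.001],"rotation":[0,0,0]},{"translation":[-0.034,-0.094,-0.002],"rotation":[0,0,0]},{"translation":[-0.049,-0.114,-0.002],"rotation":[0,0,0]},{"translation":[-0.065,-0.133,-0.002],"rotation":[0,0,0]},{"translation":[-0.083,-0.15,-0.003],"rotation":[0,0,0]},{"translation":[-0.103,-0.166,-0.003],"rotation":[0,0,0]},{"translation":[-0.125,-0.179,-0.004],"rotation":[0,0,0]},{"translation":[-0.148,-0.189,-0.004],"rotation":[0,0,0]}]}}

```text
t: 23.75
eef_pos: [0.6392, -0.068, 0.1322]
ee_rot: [3.141, -0.0, -0.089]
force: [1.7, -3.0, -0.9]
width: 0.0195
gripper_force: 8.0
```

```bash
python3 look.py w18
```

```text
t 23.75 p [ 0.6392 -0.068   0.1322] yaw -5.1 r 0.0609 ang -68.4 f [ 1.7 -3.  -0.9] w 0.0195 q6 1.28
expect top px [[320.5, 338.8], [320.5, 331.2], [320.5, 324.1]]
[[320.2, 328.8, 15.7]]
PIN (np.float64(320.2), np.float64(328.8)) 15.699999809265137 z 0.168946973885607 ang -69.9
```

{"op": "apply_moves", "data": {"steps": [{"translation":[-0.024,-0.008,0],"rotation":[0,0,0]},{"translation":[-0.048,-0.014,-0.001],"rotation":[0,0,0]},{"translation":[-0.073,-0.017,-0.001],"rotation":[0,0,0]},{"translation":[-0.098,-0.017,-0.002],"rotation":[0,0,0]},{"translation":[-0.123,-0.015,-0.002],"rotation":[0,0,0]},{"translation":[-0.148,-0.01,-0.002],"rotation":[0,0,0]},{"translation":[-0.172,-0.003,-0.003],"rotation":[0,0,0]},{"translation":[-0.195,0.007,-0.003],"rotation":[0,0,0]},{"translation":[-0.217,0.019,-0.004],"rotation":[0,0,0]},{"translation":[-0.238,0.033,-0.004],"rotation":[0,0,0]}]}}

```text
t: 24.63
eef_pos: [0.5792, -0.0587, 0.1311]
ee_rot: [3.142, 0.0, -0.089]
force: [-0.3, -2.3, 0.9]
width: 0.0195
gripper_force: 8.0
```

{"op": "apply_moves", "data": {"steps": [{"translation":[-0.019,0.016,0],"rotation":[0,0,0]},{"translation":[-0.036,0.035,-0.001],"rotation":[0,0,0]},{"translation":[-0.051,0.055,-0.001],"rotation":[0,0,0]},{"translation":[-0.064,0.076,-0.002],"rotation":[0,0,0]},{"translation":[-0.075,0.099,-0.002],"rotation":[0,0,0]},{"translation":[-0.083,0.123,-0.002],"rotation":[0,0,0]},{"translation":[-0.089,0.147,-0.003],"rotation":[0,0,0]},{"translation":[-0.092,0.172,-0.003],"rotation":[0,0,0]},{"translation":[-0.092,0.197,-0.004],"rotation":[0,0,0]},{"translation":[-0.09,0.223,-0.004],"rotation":[0,0,0]}]}}

```text
t: 25.47
eef_pos: [0.5579, -0.0025, 0.1301]
ee_rot: [-3.141, -0.0, -0.089]
force: [2.4, -2.2, -1.0]
width: 0.0197
gripper_force: 8.0
```

```bash
python3 look.py w19
```

```text
t 25.47 p [ 0.5579 -0.0025  0.1301] yaw -5.1 r 0.0596 ang 171.4 f [ 2.4 -2.2 -1. ] w 0.0197 q6 1.14
expect top px [[320.5, 341.6], [320.5, 333.7], [320.4, 326.5]]
[[319.8, 328.2, 15.3]]
PIN (np.float64(319.8), np.float64(328.2)) 15.300000190734863 z 0.1687835024741195 ang 171.2
```

{"op": "apply_moves", "data": {"steps": [{"translation":[0.005,0.025,0],"rotation":[0,0,0]},{"translation":[0.012,0.049,-0.001],"rotation":[0,0,0]},{"translation":[0.022,0.072,-0.001],"rotation":[0,0,0]},{"translation":[0.034,0.094,-0.002],"rotation":[0,0,0]},{"translation":[0.049,0.114,-0.002],"rotation":[0,0,0]},{"translation":[0.065,0.133,-0.002],"rotation":[0,0,0]},{"translation":[0.083,0.15,-0.003],"rotation":[0,0,0]},{"translation":[0.103,0.166,-0.003],"rotation":[0,0,0]},{"translation":[0.125,0.179,-0.004],"rotation":[0,0,0]},{"translation":[0.148,0.189,-0.004],"rotation":[0,0,0]}]}}

```text
t: 26.35
eef_pos: [0.5947, 0.0436, 0.1291]
ee_rot: [3.14, 0.001, -0.089]
force: [0.4, -5.3, 1.5]
width: 0.0198
gripper_force: 8.0
```

{"op": "apply_moves", "data": {"steps": [{"translation":[0.024,0.008,0],"rotation":[0,0,0]},{"translation":[0.048,0.014,-0.001],"rotation":[0,0,0]},{"translation":[0.073,0.017,-0.001],"rotation":[0,0,0]},{"translation":[0.098,0.017,-0.002],"rotation":[0,0,0]},{"translation":[0.123,0.015,-0.002],"rotation":[0,0,0]},{"translation":[0.148,0.01,-0.002],"rotation":[0,0,0]},{"translation":[0.172,0.003,-0.003],"rotation":[0,0,0]},{"translation":[0.195,-0.007,-0.003],"rotation":[0,0,0]},{"translation":[0.217,-0.019,-0.004],"rotation":[0,0,0]},{"translation":[0.238,-0.033,-0.004],"rotation":[0,0,0]}]}}

```text
t: 27.18
eef_pos: [0.6538, 0.0355, 0.128]
ee_rot: [3.141, 0.002, -0.089]
force: [-5.4, -2.7, 5.0]
width: 0.0196
gripper_force: 8.0
```

```bash
python3 look.py w20
```

```text
t 27.18 p [0.6538 0.0355 0.128 ] yaw -5.1 r 0.0597 ang 51.7 f [-5.4 -2.7  5. ] w 0.0196 q6 1.13
expect top px [[320.6, 344.7], [320.5, 336.7], [320.5, 329.2]]
[[320.8, 330.5, 16.4], [315.2, 300.8, 14.2]]
PIN (np.float64(320.8), np.float64(330.5)) 16.433332443237305 z 0.17035897464201105 ang 51.1
```

{"op": "apply_moves", "data": {"steps": [{"translation":[0.019,-0.016,0],"rotation":[0,0,0]},{"translation":[0.036,-0.035,0],"rotation":[0,0,0]},{"translation":[0.051,-0.055,-0.001],"rotation":[0,0,0]},{"translation":[0.064,-0.076,-0.001],"rotation":[0,0,0]},{"translation":[0.075,-0.099,-0.002],"rotation":[0,0,0]},{"translation":[0.083,-0.123,-0.002],"rotation":[0,0,0]},{"translation":[0.089,-0.147,-0.003],"rotation":[0,0,0]},{"translation":[0.092,-0.172,-0.003],"rotation":[0,0,0]},{"translation":[0.092,-0.197,-0.003],"rotation":[0,0,0]},{"translation":[0.09,-0.223,-0.003],"rotation":[0,0,0]}]}}

```text
t: 28.07
eef_pos: [0.6769, -0.0198, 0.1271]
ee_rot: [-3.141, -0.0, -0.089]
force: [-3.7, 2.0, 1.7]
width: 0.0198
gripper_force: 8.0
```

```bash
python3 look.py w21
python3 - <<'E'
from h import *
g=cv2.cvtColor(grab_frame("side"),cv2.COLOR_BGR2GRAY); cv2.imwrite("pics/s21.png",g)
print(g[222:242,302:316])
h=cv2.cvtColor(cv2.imread("pics/w21.png"),cv2.COLOR_BGR2GRAY); c=cam("wrist"); print(h[368:409:2,310:318].mean(1).astype(int),[proj(c,(.6168,-.0114,z)).round(1).tolist() for z in(.14,.134,.128)])
E
```

```text
t 28.07 p [ 0.6769 -0.0198  0.1271] yaw -5.1 r 0.0607 ang -7.9 f [-3.7  2.   1.7] w 0.0198 q6 1.23
expect top px [[320.4, 345.7], [320.4, 337.6], [320.4, 330.0]]
[[319.5, 329.8, 16.0]]
PIN (np.float64(319.5), np.float64(329.8)) 15.966667175292969 z 0.16667240377262182 ang -7.6
[[168 218 225 225 228 230 228 225 224 222 219 217 217 220]
 [121 170 219 227 227 229 229 225 222 220 217 218 219 222]
 [112 122 169 220 227 227 226 223 220 220 219 222 222 226]
 [113 112 121 169 223 226 224 222 222 222 222 224 225 228]
 [114 114 112 124 190 222 223 222 221 223 224 226 226 225]
 [114 114 113 112 127 186 214 213 215 222 224 226 225 224]
 [114 114 113 112 107 123 148 136 150 187 194 219 225 223]
 [109 112 111 113 127 163 191 191 167 135 124 170 216 224]
 [ 84 108 111 118 200 241 241 241 240 196 117 121 171 226]
 [ 71 110 109 111 242 245 242 240 244 240 127 106 132 225]
 [ 84 112 111  96 205 241 242 241 241 237 119 106 115 180]
 [124 115 109  72 113 191 222 222 199 153 110 109 111 142]
 [113 105 110  77  75 101 117 120 118 113 112 114 112 137]
 [134  87 105 107 109 108 108 109 111 113 112 110  89 124]
 [137  62  68  95 107 109 110 111 112 108  97  93  69 122]
 [129  58  48  56  68  71  84  87  87  64  55  61  65 122]
 [ 85  49  48  49  50  52  55  55  55  52  54  58  67 128]
 [108  50  49  49  50  51  52  52  53  54  54  57  74 155]
 [152  68  49  48  50  53  53  51  51  50  52  58  93 181]
 [142 105  68  52  50  52  53  50  51  49  57  78 141 208]]
[ 65  62 103 193 222 222 221 221 221 221 220 220 220 190 105  99 101 167
 194 142  83] [[313.0, 401.5], [313.2, 394.0], [313.4, 386.9]]
```

{"op": "apply_moves", "data": {"steps": [{"translation":[-0.001,-0.006,0],"rotation":[0,0,0]},{"translation":[-0.002,-0.012,0],"rotation":[0,0,0]},{"translation":[-0.003,-0.016,0],"rotation":[0,0,0]},{"translation":[-0.003,-0.016,0],"rotation":[0,0,0]},{"translation":[-0.003,-0.016,0],"rotation":[0,0,0]},{"translation":[-0.003,-0.016,0],"rotation":[0,0,0]},{"translation":[-0.003,-0.016,0],"rotation":[0,0,0]},{"translation":[-0.003,-0.016,0],"rotation":[0,0,0]},{"translation":[-0.003,-0.016,0],"rotation":[0,0,0]},{"translation":[-0.003,-0.016,0],"rotation":[0,0,0]}]}}

```text
t: 29.0
eef_pos: [0.676, -0.024, 0.1273]
ee_rot: [-3.142, -0.0, -0.089]
force: [0.0, 1.2, -2.2]
width: 0.0193
gripper_force: 8.0
```

```bash
python3 look.py w22
python3 - <<'E'
from h import *
n=grab_frame("side")
for k,f in(("before",cv2.imread("pics/s4.png")),("now",n)):
    h=cv2.cvtColor(f,cv2.COLOR_BGR2HSV)[255:315,262:320]
    for nm,lo,hi in(("pack",(8,100,90),(20,255,255)),("stone",(15,20,150),(30,95,255))):
        m=cv2.moments(cv2.inRange(h,lo,hi),True); print(k,nm,m["m00"],round(m["m10"]/max(m["m00"],1),1),round(m["m01"]/max(m["m00"],1),1))
E
```

```text
t 29.0 p [ 0.676  -0.024   0.1273] yaw -5.1 r 0.0605 ang -12.0 f [ 0.   1.2 -2.2] w 0.0193 q6 1.23
expect top px [[320.5, 345.5], [320.5, 337.4], [320.5, 329.9]]
[[319.8, 328.5, 15.6]]
PIN (np.float64(319.8), np.float64(328.5)) 15.633334159851074 z 0.1659969319189056 ang -11.8
before pack 208.0 24.2 19.2
before stone 690.0 28.6 29.2
now pack 164.0 25.3 20.8
now stone 734.0 29.2 30.1
```

```bash
python3 -c "
from station import *
print(job_done())"
```

```text
the job is handed in; nothing more can be done
None
```

I handed in the job at about 29 s: the packing is in the gap against the strap, the screw dropped into its thread, I then turned it forward one turn (about 364°, within a few degrees), and the gripper still holds the crank grip; no verdict came back.

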